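# Back off a ratchet press and set its pawl at the yellow tooth

## Robot

A 6-joint arm with a two-finger parallel gripper is mounted at the origin on the work surface. World frame = base frame: x ahead of the robot, y to its left, z up, the work surface at z = 0. Lengths are in m, angles in degrees, forces in N, time in s.
With the tool pointing down it reaches from about 0.35 to 0.875 m from the base axis. Payload 4.2 kg.
Tool frame: the origin (TCP) lies where the fingers leave the gripper's body, on its centre line; the fingertips stand 70 mm ahead of it and the grasp point (between the pads) lies 51 mm ahead of it; z points along the fingers, y is the direction in which the jaws open and shut (so a half turn about z gives the same grasp; the last joint's range is limited). The gripper opens to 87 mm and grips with 3 to 60 N. Pads are 19 mm wide; open, the fingers measure 117 mm over their backs; the gripper's body (75 mm by 190 mm) begins 51 mm behind the grasp point.
Start: joints at [14.817, 22.042, 0.453, 0, -68.411, -14.817], TCP at [0.625, 0, 0.292] pointing down, gripper open.
Joint ranges: [-179.83, 179.83], [-69.29, 118.12], [-61.27, 80.66], [-181.25, 117.63], [-171.15, -9.14], [-177.46, 177.46]. Speed limits (degrees/s): [159.86, 159.86, 180, 180, 180, 180].

## Interface

Orientations are given as a 3x3 rotation matrix whose columns are the frame's x, y, z axes.
In Python, from station import sense, capture, camera_model, finish_job gives the robot as it stands.
- The arm moves only by the shell command python3 -m inch 'ROWS'. ROWS is JSON, a list of rows, each an object with "hand": the closure, from 0 (fully open) to 1 (shut); "slide": the shift along the world's x, y, z in cm, a list of three; "yaw": the turn about the world's z in rad. A call has 1 to 10 rows; each row is the pose to reach, as a shift and turn from the pose commanded when the call began; what a row does not reach only later rows make up. A row lasts 1/8 s, in which the tool goes at most 62.5 mm and 10.7 degrees, less where a joint would pass 70% of its speed; a pose out of reach is approached as far as the arm can. A call with a gripper value outside its range is refused whole. The fingers move at their own pace and stop on an object; the grip force is fixed at half the most. Time passes only in rows, so rows that repeat a pose let the fingers close. It gives the time, the measured TCP pose, the force and the opening at its end, in the units of the state.
- sense(): the state, without advancing time (a new reading comes with each control period).
- capture(name): name is "scene" or "side" or "wrist"; returns the picture (400x640x3 uint8, blue, green, red); there is no depth.
- camera_model(name): a dict with "mtx" (3x3 intrinsics, pixels), "xyz" and "orientation" of the camera in the world; the wrist camera has in their place "tool_from_camera" (4x4, takes a point from camera to tool coordinates, whose origin is the TCP and whose axes are the flange's). Camera axes: x right, y up, looking along -z (the intrinsics and any distortion apply to the point x, -y, -z); pixel columns grow to the right and rows downward; lengths in m; the calibration is good to about 2 mm. A picture is of the moment at which its call begins: read the wrist's pose just before it. camera_model takes no time and is no camera call.
- finish_job(): hands the job in, once; it reports no verdict.
The state is a dict: "time_s": time; "joints": joint angles; "joint_velocities": joint speeds; "effort": joint torques, N m; "tcp_pos": TCP position; "ee_rot": TCP orientation; "wrist_force": force on the tool from outside, world axes, zero at the start; "moment": the same for the moment, N m; "gripper_width": opening from 0.0 (shut) to 1.0 (fully open).
Only numpy, scipy, OpenCV 4.12 (cv2) and the standard library are available. Lean on these libraries where they do the work, as an engineer would, in place of code of your own. Each camera call takes 0.05 s, during which the arm holds its last target. There are 200 camera calls.

## Task

Slacken the small bench press: lift the red pawl right over so that it rests back clear of the ratchet wheel, then wind the wheel backwards (counter-clockwise seen from above) by its black crank handle until the yellow tooth comes round to the pawl. Lower the pawl again just ahead of the upright face of the yellow tooth and turn the wheel gently on backwards until you feel that tooth bear firmly on the pawl toe, so that the pawl holds the wheel, without forcing it. Let go, and leave the mould under the press and the other things where they stand.

Things in the scene. Friction and masses are not known exactly. Their poses are not given: they have to be found in the camera images.
- press: Blue bench screw press, bolted to the table (it never moves). Base 240 x 300 x 20 mm, two columns, blue head at 150 to 170 mm height, and on top of the head a ratchet wheel turning about the vertical. Origin: centre of the underside of the base; x, y along the 240 and 300 mm sides; the wheel axis is the origin's vertical. The pawl stands on the +y side. All offsets below are in this frame, as the press may be turned.
- wheel_axis (a point): Centre of the wheel's flat upper face, 192 mm above the table. The wheel is a steel disc, 184 mm across and 12 mm thick; 12 saw teeth, 30 degrees apart and 12 mm high, stand on the rim of its upper face between 72 and 92 mm radius. Each tooth has an upright face on its counter-clockwise side; its back slopes down clockwise to the next tooth. The threaded brass spindle end and a low hub (up to 40 mm across, under 25 mm high) are in the middle.
- wheel_turn (a joint): Wheel angle (rad), growing counter-clockwise from above = backwards. Range 0 to 4.6, starts at 0.3 to 1.3. At 3.00 the yellow face touches the lowered toe; other teeth at 3.00 - 0.5236 n. A friction of 0.12 N m (3 N at the handle) keeps the wheel where it is left. With the pawl down it cannot turn back past a tooth: a hard stop is felt; 10 to 20 N on the handle sets the tooth firmly on the toe.
- crank (a point): Middle of the free part of the black upright crank handle, which spins freely on its own pin. Handle 22 mm thick, its top 70 mm and its foot 12 mm above the wheel's upper face; this point is 45 mm above that face and 45 mm from the wheel axis. In the press frame the handle's direction from the axis is (wheel_turn - 3.00) rad from +x: it points along +x when the yellow tooth is seated.
- wheel: The ratchet wheel with its 12 saw teeth (eleven bare steel, one yellow) and its crank. Origin: as wheel_axis, turning with the wheel.
- yellow_face (a point): Middle of the upright face of the yellow tooth, 82 mm from the wheel axis, 6 mm above the wheel's upper face.
- pawl_hinge (a point): Axis of the pawl's hinge, in a steel fork on the head: at (-70, 82, 216) mm in the press frame; the axis is level, along the press y. The fork is 16 mm wide and reaches from 70 to 94 mm in y and up to 226 mm.
- pawl_lift (a joint): Angle of the pawl (rad): 0 lowered, bar level, toe on the wheel's upper face in front of a tooth; up to about 0.2 when the toe rests on a tooth's back or top; it grows as the toe end is lifted. Upper stop at 2.0. It falls by its own weight (160 g): down into the teeth below about 1.5, back onto the stop (where it stays) above about 1.7. At the start it lies on the teeth.
- pawl: The red pawl: a bar 70 x 12 x 12 mm running from the hinge along the press +x when lowered, with a steel toe 8 mm thick reaching 23.5 mm below the bar's middle line at its far end. Origin on the hinge axis; x along the bar to the toe, y along the hinge.
- pawl_pin (a point): Grip point on the pawl's red lifting pin: 10 mm thick, 38 mm free length, level, sticking out of the bar along +y of the press, 45 mm from the hinge; a 16 mm button ends it. The point is 32 mm from the bar's middle. Pinched from above across the pin, it can be led round the hinge; the pin turns between the fingers.
- pawl_toe (a point): Bottom front edge of the toe, 70 mm from the hinge; over the tooth circle when lowered.
- mould: Closed aluminium sample mould, 72 mm across, 55 mm high, 0.4 to 0.9 kg, loose on the press base under the platen. Origin: centre of its underside.
- beaker: Glass beaker, 70 mm across, 90 mm high, on the table by the press. Origin: centre of its underside.
- jar_white: White jar, 60 mm across, 85 mm high, on the table by the press. Origin: centre of its underside.
- spatula: Spatula, 160 mm long, lying on the table at the robot's right. Origin: middle of its underside.
- bottle_blue: Bottle with blue cap, 140 mm high. Origin: centre of its underside.
- bottle_red: Bottle with red cap, 170 mm high. Origin: centre of its underside.
- bowl: Steel bowl, 150 mm across, 55 mm high. Origin: centre of its underside.

How it is judged:
By the outcome, as a careful person would: the job done as asked, in the order asked, and still so for the second after the job is handed in, with the robot touching nothing.
It also fails if it takes over 72 s, if anything falls off the work surface, if the arm or the gripper's body presses on something with over 40 N, if the wrist force passes 120 N, or if a joint passes its speed limit or range.

## Working session

There is one attempt and no reset: what is moved stays moved. The work goes in short steps, Python scripts to look and compute and a shell command to move; the robot and the scene stay as the last step left them, time stands still between calls to the robot, and variables do not carry over. Pictures are saved under pics/ and viewed, about 8 in all and at most 12, crops included, and the job is handed in when it is done.

```bash
ls; mkdir -p pics
python3 - <<'E'
from station import *
import cv2,numpy as np
s=sense();print(s)
a=capture("scene");b=capture("side");w=capture("wrist")
cv2.imwrite("pics/scene0.png",a);cv2.imwrite("pics/side0.png",b);cv2.imwrite("pics/wrist0.png",w)
for n in("scene","side","wrist"):print(n,camera_model(n))
E
```

```text
pics
{'time_s': 0.0, 'joints': array([ 1.48165219e+01,  2.20906240e+01,  3.79332777e-01, -2.73369204e-02,
       -6.84112982e+01, -1.48154359e+01]), 'joint_velocities': array([ 0.03488299, -0.01053898, -0.10088191, -0.06036863, -0.03280396,
        0.04215826]), 'effort': array([ 5.69075401e-04, -3.90661991e+01,  1.87403029e+01,  4.22001421e+00,
        1.09914420e-02, -1.81494070e-04]), 'tcp_pos': array([6.24547883e-01, 1.78726550e-05, 2.91162113e-01]), 'ee_rot': array([[-1.56942541e-04, -9.99997607e-01, -2.18186007e-03],
       [-9.99999981e-01,  1.57200893e-04, -1.18237721e-04],
       [ 1.18580428e-04,  2.18184147e-03, -9.99997613e-01]]), 'wrist_force': array([-0.53681989,  0.24792386, -0.06138786]), 'moment': array([-0.06054132,  0.03294151, -0.05623609]), 'gripper_width': 1.0014708073020686}
scene {'mtx': array([[435.1576958 ,   0.        , 317.8316998 ],
       [  0.        , 435.1576958 , 204.49368308],
       [  0.        ,   0.        ,   1.        ]]), 'xyz': array([1.57159205, 0.06036665, 1.04115305]), 'orientation': array([[-0.13234819, -0.62387155,  0.77023909],
       
[... 305 characters left out ...]
84166]), 'orientation': array([[-0.93340399,  0.18551677, -0.30714903],
       [-0.35805051, -0.53782424,  0.7632463 ],
       [-0.02359721,  0.82239201,  0.56843167]])}
wrist {'mtx': array([[282.37335215,   0.        , 317.08109252],
       [  0.        , 282.37335215, 204.47698242],
       [  0.        ,   0.        ,   1.        ]]), 'tool_from_camera': array([[ 2.41820145e-05,  9.58491550e-01,  2.85120936e-01,
         7.82482041e-02],
       [ 9.99999977e-01,  3.80728678e-05, -2.12802809e-04,
        -3.66844764e-05],
       [-2.14825066e-04,  2.85120934e-01, -9.58491527e-01,
        -9.18061765e-02],
       [ 0.00000000e+00,  0.00000000e+00,  0.00000000e+00,
         1.00000000e+00]])}
```

View pics/scene0.png

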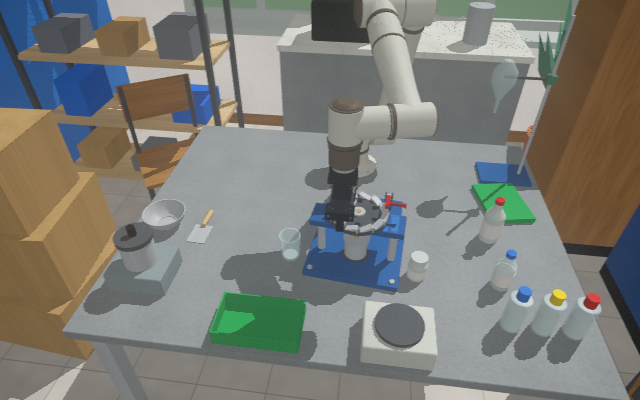

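View pics/side0.png

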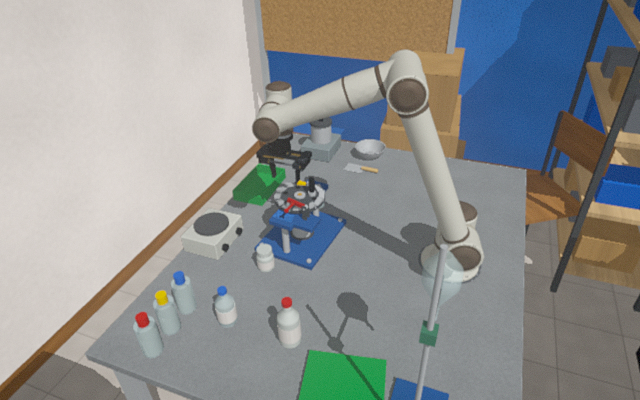

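View pics/wrist0.png

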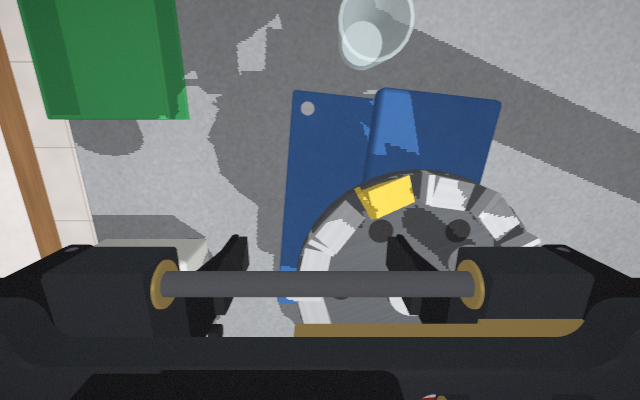

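The scene picture shows the press near image (358,235), with the pawl and red pin on the world +y side at (395,203). The side picture shows the wheel at (300,195) and the pin at (292,207). In the wrist picture the gripper hides half of the wheel, and the yellow tooth is at (387,197). I'll move aside and up for a clear wrist view.

```bash
python3 -m inch '[{"hand":0,"slide":[-1,5,3],"yaw":0},{"hand":0,"slide":[-3,10,6],"yaw":0},{"hand":0,"slide":[-4,15,9],"yaw":0},{"hand":0,"slide":[-4,15,9],"yaw":0},{"hand":0,"slide":[-4,15,9],"yaw":0}]'
python3 - <<'E'
from station import *
import cv2,numpy as np,pickle
s=sense();w=capture("wrist");pickle.dump(s,open("s1.pkl","wb"));np.save("w1.npy",w)
print(s["time_s"],s["tcp_pos"])
b=capture("side");a=capture("scene")
cv2.imwrite("pics/wrist1.png",w)
cb=cv2.resize(b[140:290,220:380],None,fx=4,fy=4,interpolation=cv2.INTER_CUBIC)
cv2.imwrite("pics/side1.png",cb)
cv2.imwrite("pics/scene1.png",cv2.resize(a[160:310,270:450],None,fx=4,fy=4,interpolation=cv2.INTER_CUBIC))
E
```

```text
time_s: 0.78
tcp_pos: [0.5846, 0.15, 0.3814]
ee_rot: [[0.0, -1.0, -0.002], [-1.0, -0.0, -0.0], [0.0, 0.002, -1.0]]
wrist_force: [-0.4, -0.2, -0.5]
gripper_width: 0.996
0.775 [0.58457737 0.15003952 0.3814259 ]
```

View pics/wrist1.png

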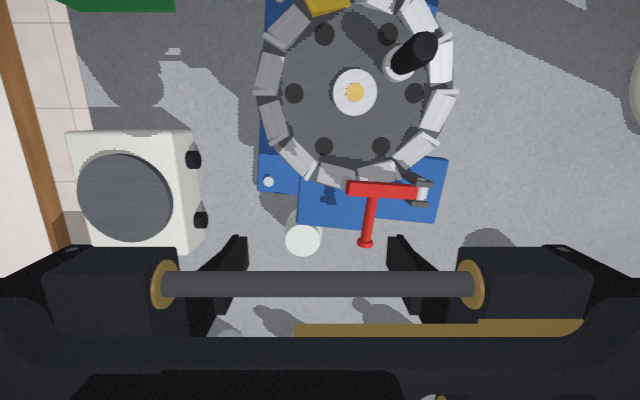

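View pics/scene1.png

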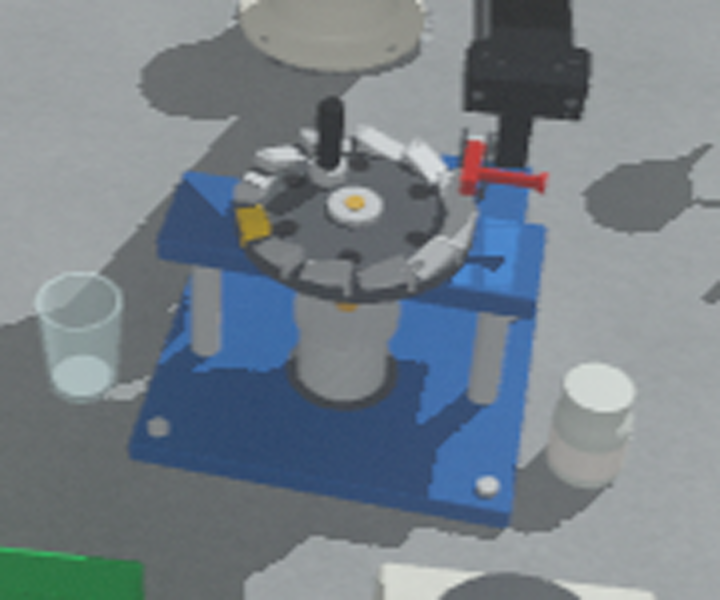

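The wrist view shows the hub and spindle at (355,92), and the handle top at (424,42). The red bar runs from (347,186) to about (423,192), with its pin running from (371,198) to the button at (365,243). The scene crop shows the base's front corners and both bystanders. Next I'll fit the press pose.

```bash
cat > lib.py <<'E'
import numpy as np, cv2
from station import *
def cam(name,s=None):
    m=camera_model(name)
    if name=="wrist":
        T=m["tool_from_camera"];R=s["ee_rot"]@T[:3,:3];p=s["tcp_pos"]+s["ee_rot"]@T[:3,3]
    else: R=m["orientation"];p=m["xyz"]
    return m["mtx"],R,p
def proj(c,P):
    K,R,p=c;q=(np.atleast_2d(P)-p)@R;q=q*[1,-1,-1]
    u=q@K.T;return u[:,:2]/u[:,2:]
def press(P,x,y,a):
    c,s=np.cos(a),np.sin(a);P=np.atleast_2d(P)
    return P@np.array([[c,s,0],[-s,c,0],[0,0,1]])+[x,y,0]
E
cat > fit.py <<'E'
from lib import *;import pickle
from scipy.optimize import least_squares
s=pickle.load(open("s1.pkl","rb"));cw=cam("wrist",s);cs=cam("scene")
def pts(v):
    x,y,a,l,w=v
    h=w-3;C,S=np.cos(l),np.sin(l)
    pin=lambda d,yy,n=0:[-.07+d*C-n*S,yy,.216+d*S+n*C]
    W=[[0,0,.213],pin(.045,.090),pin(.045,.128),[.045*np.cos(h),.045*np.sin(h),.262],pin(.070,.082,.006)]
    B=[[.12,-.15,.02],[.12,.15,.02]]
    return proj(cw,press(W,x,y,a)),proj(cs,press(B,x,y,a))
ow=np.array([[355,92],[371,200],[365,242],[424,42],[347.5,187]]);ob=np.array([[302.8,272.3],[398,288.5]])
f=lambda v:np.r_[(pts(v)[0]-ow).ravel(),(pts(v)[1]-ob).ravel()]
r=least_squares(f,[.55,0,0,.1,.8],loss="soft_l1")
print(r.x,np.round(f(r.x).reshape(-1,2),1))
v=r.x;P=press([[-.07,.082,.216],[-.025,.114,.216],[0,0,.192]],*v[:3]);print(P)
np.save("v.npy",v)
E
python3 fit.py
```

```text
[ 0.55109421  0.04839026 -0.10162387  0.16667844  0.58910149] [[ 0.7  0.2]
 [ 0.1 -1.3]
 [-0.1 -5.1]
 [-2.5  0.6]
 [ 0.4  3.3]
 [-1.5 -1.8]
 [-0.6 -0.7]]
[[0.48977418 0.13706864 0.216     ]
 [0.53778838 0.16433833 0.216     ]
 [0.55109421 0.04839026 0.192     ]]
```

```bash
python3 -m inch '[{"hand":0,"slide":[-2.4,0.7,-3],"yaw":-0.1},{"hand":0,"slide":[-4.7,1.4,-6],"yaw":-0.1},{"hand":0,"slide":[-4.7,1.4,-9],"yaw":-0.1},{"hand":0,"slide":[-4.7,1.4,-10.7],"yaw":-0.1},{"hand":0,"slide":[-4.7,1.4,-10.7],"yaw":-0.1},{"hand":0.5,"slide":[-4.7,1.4,-10.7],"yaw":-0.1},{"hand":0.5,"slide":[-4.7,1.4,-10.7],"yaw":-0.1}]'
python3 - <<'E'
from station import *
import cv2,pickle
s=sense();w=capture("wrist");pickle.dump(s,open("s2.pkl","wb"));cv2.imwrite("pics/wrist2.png",w)
E
```

```text
time_s: 1.8
tcp_pos: [0.5385, 0.1639, 0.2762]
ee_rot: [[-0.1, -0.995, 0.002], [-0.995, 0.1, 0.001], [-0.001, -0.001, -1.0]]
wrist_force: [-0.5, 0.3, -0.7]
gripper_width: 0.853
```

View pics/wrist2.png

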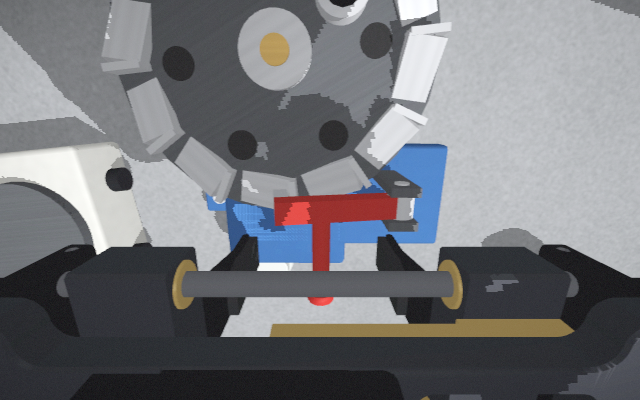

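The pin stands at col 321, within 2 mm of midway between the fingers, with the button at (320,299). I'll close on it.

```bash
python3 -m inch '[{"hand":1,"slide":[-0.15,0,-0.2],"yaw":0},{"hand":1,"slide":[-0.15,0,-0.2],"yaw":0},{"hand":1,"slide":[-0.15,0,-0.2],"yaw":0},{"hand":1,"slide":[-0.15,0,-0.2],"yaw":0},{"hand":1,"slide":[-0.15,0,-0.2],"yaw":0},{"hand":1,"slide":[-0.15,0,-0.2],"yaw":0},{"hand":1,"slide":[-0.15,0,-0.2],"yaw":0},{"hand":1,"slide":[-0.15,0,-0.2],"yaw":0}]'
python3 - <<'E'
from lib import *
v=np.load("v.npy");a=v[2]
for l0 in(.1,.167):
  print([ (round(l,2),*np.round(100*np.array([.045*(np.cos(l)-np.cos(l0))*np.cos(a),.045*(np.cos(l)-np.cos(l0))*np.sin(a),.045*(np.sin(l)-np.sin(l0))]),2)) for l in np.arange(.4,2.01,.2)])
E
```

```text
time_s: 2.85
tcp_pos: [0.5366, 0.164, 0.2733]
ee_rot: [[-0.1, -0.995, 0.0], [-0.995, 0.1, 0.0], [-0.0, -0.0, -1.0]]
wrist_force: [1.0, -1.0, -0.5]
gripper_width: 0.096
[(np.float64(0.4), np.float64(-0.33), np.float64(0.03), np.float64(1.3)), (np.float64(0.6), np.float64(-0.76), np.float64(0.08), np.float64(2.09)), (np.float64(0.8), np.float64(-1.34), np.float64(0.14), np.float64(2.78)), (np.float64(1.0), np.float64(-2.04), np.float64(0.21), np.float64(3.34)), (np.float64(1.2), np.float64(-2.83), np.float64(0.29), np.float64(3.74)), (np.float64(1.4), np.float64(-3.69), np.float64(0.38), np.float64(3.99)), (np.float64(1.6), np.float64(-4.59), np.float64(0.47), np.float64(4.05)), (np.float64(1.8), np.float64(-5.47), np.float64(0.56), np.float64(3.93)), (np.float64(2.0), np.float64(-6.32), np.float64(0.64), np.float64(3.64))]
[(np.float64(0.4), np.float64(-0.29), np.float64(0.03), np.float64(1.0)), (np.float64(0.6), np.float64(-0.72), np.float64(0.07), np.float64(1.79)), (np.float64(0.8), np.float64(-1.3), np.float64(0.13), np.float64(2.48)), (np.float64(1.0), np.float64(-2.0), np.float64(0.2), np.float64(3.04)), (np.float64(1.2), np.float64(-2.79), np.float64(0.28), np.float64(3.45)), (np.float64(1.4), np.float64(-3.65), np.float64(0.37), np.float64(3.69)), (np.float64(1.6), np.float64(-4.55), np.float64(0.46), np.float64(3.75)), (np.float64(1.8), np.float64(-5.43), np.float64(0.55), np.float64(3.63)), (np.float64(2.0), np.float64(-6.28), np.float64(0.64), np.float64(3.34))]
```

```bash
python3 -m inch '[{"hand":1,"slide":[-0.3,0,1.05],"yaw":0},{"hand":1,"slide":[-0.72,0.07,1.85],"yaw":0},{"hand":1,"slide":[-1.3,0.13,2.5],"yaw":0},{"hand":1,"slide":[-2.0,0.2,3.05],"yaw":0},{"hand":1,"slide":[-2.0,0.2,3.05],"yaw":0}]'
```

```text
time_s: 3.48
tcp_pos: [0.5174, 0.1661, 0.3061]
ee_rot: [[-0.099, -0.995, 0.005], [-0.995, 0.099, 0.001], [-0.002, -0.005, -1.0]]
wrist_force: [6.4, -1.9, 2.1]
gripper_width: 0.106
```

```bash
python3 -m inch '[{"hand":1,"slide":[-0.75,0.08,0.4],"yaw":0},{"hand":1,"slide":[-1.6,0.17,0.65],"yaw":0},{"hand":1,"slide":[-2.5,0.26,0.7],"yaw":0},{"hand":1,"slide":[-3.35,0.35,0.6],"yaw":0},{"hand":1,"slide":[-3.8,0.39,0.45],"yaw":0},{"hand":1,"slide":[-3.8,0.39,0.45],"yaw":0}]'
```

```text
time_s: 4.22
tcp_pos: [0.4793, 0.1703, 0.3117]
ee_rot: [[-0.098, -0.995, 0.006], [-0.995, 0.098, 0.002], [-0.002, -0.006, -1.0]]
wrist_force: [1.6, -1.2, 7.8]
gripper_width: 0.102
```

The pawl is at about 1.88 rad. I'll release it, rise clear and move over to the crank.

```bash
python3 -m inch '[{"hand":0.4,"slide":[0,0,0],"yaw":0},{"hand":0.4,"slide":[0,0,0],"yaw":0},{"hand":0.4,"slide":[0,0,0],"yaw":0},{"hand":0.4,"slide":[0,0,3.5],"yaw":0},{"hand":0.2,"slide":[0,0,7.5],"yaw":0},{"hand":0.2,"slide":[1,-4,7.5],"yaw":0},{"hand":0.2,"slide":[2.5,-9,7.5],"yaw":0},{"hand":0.2,"slide":[3.5,-14.8,7.5],"yaw":0},{"hand":0.2,"slide":[3.5,-14.8,5.5],"yaw":0},{"hand":0.2,"slide":[3.5,-14.8,5.5],"yaw":0}]'
python3 - <<'E'
from lib import *
import pickle
s=sense();w=capture("wrist");a=capture("scene");b=capture("side")
v=np.load("v.npy")
top=np.hstack([cv2.resize(a[190:240,340:420],None,fx=5,fy=5),cv2.resize(b[160:240,250:330],(400,400))[:250]])
cv2.imwrite("pics/mix3.png",np.vstack([top,cv2.resize(w,(800,500))[:340]])[:600])
for l in(.17,2.0):
  P=press([[-.07+.045*np.cos(l),.13,.216+.045*np.sin(l)]],*v[:3]);print(l,proj(cam("scene"),P),proj(cam("side"),P))
for im in(a,b):
  m=(im[...,2]>130)&(im[...,1]<60)&(im[...,0]<60);ys,xs=np.nonzero(m);k=(ys>160)&(ys<240)&(xs>250)&(xs<420);print(xs[k].min(),xs[k].max(),ys[k].min(),ys[k].max(),k.sum())
E
```

```text
time_s: 5.48
tcp_pos: [0.5127, 0.0211, 0.3615]
ee_rot: [[-0.101, -0.995, -0.005], [-0.995, 0.101, -0.001], [0.001, 0.005, -1.0]]
wrist_force: [0.9, 0.5, 0.5]
gripper_width: 0.798
0.17 [[403.2076651  204.81557879]] [[286.03339321 209.75162806]]
2.0 [[406.31048991 183.62431445]] [[302.0545098 206.4280734]]
392 392 181 181 1
301 312 194 209 54
```

View pics/mix3.png

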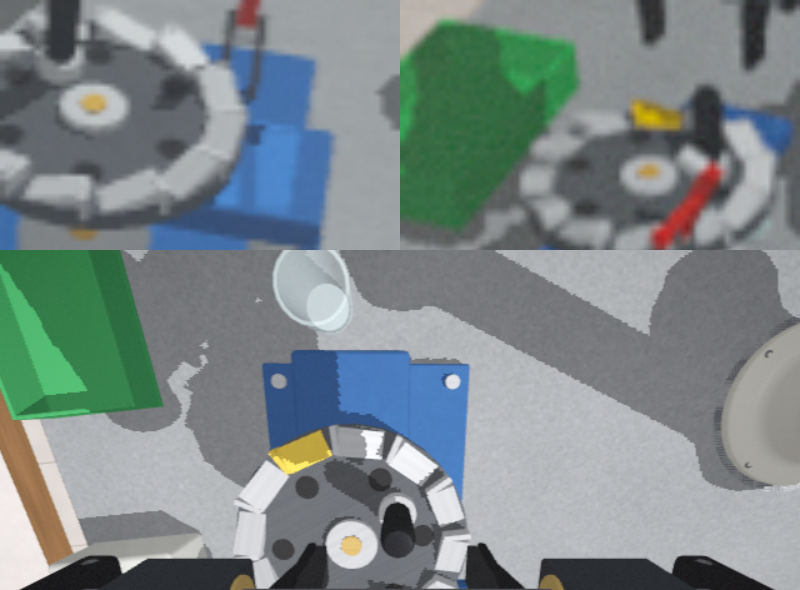

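The pawl rests back (scene crop, top right; side crop shows the pin end near (301,206), as predicted for 2.0 rad). The crank is centred between the fingers. I'll descend and grip it.

```bash
python3 -m inch '[{"hand":0.2,"slide":[0.2,0.1,-3],"yaw":0},{"hand":0.2,"slide":[0.2,0.1,-6.5],"yaw":0},{"hand":0.2,"slide":[0.2,0.1,-6.5],"yaw":0},{"hand":1,"slide":[0.2,0.1,-6.5],"yaw":0},{"hand":1,"slide":[0.2,0.1,-6.5],"yaw":0},{"hand":1,"slide":[0.2,0.1,-6.5],"yaw":0},{"hand":1,"slide":[0.2,0.1,-6.5],"yaw":0},{"hand":1,"slide":[0.2,0.1,-6.5],"yaw":0},{"hand":1,"slide":[0.2,0.1,-6.5],"yaw":0}]'
cat > arc.py <<'E'
import sys
from lib import *
v=np.load("v.npy");s=sense();p=s["tcp_pos"]
R=np.array([[np.cos(v[2]),-np.sin(v[2])],[np.sin(v[2]),np.cos(v[2])]])
q=R.T@(p[:2]-v[:2]);th=np.arctan2(q[1],q[0]);print("press",q,"r",np.hypot(*q),"wheel",th+3,"Fpress",R.T@s["wrist_force"][:2])
t0=th+3
for t in map(float,sys.argv[1:]):
  r0=.045*np.array([np.cos(th),np.sin(th)]);r1=.045*np.array([np.cos(t-3),np.sin(t-3)])
  print(t,np.round(100*(R@(r1-r0)),2), "to-abs",np.round(100*(v[:2]+R@r1-p[:2]),2))
E
python3 arc.py .8 1 1.2 1.4 1.6 1.8 2 2.2 2.4 2.6 2.8 2.92
```

```text
time_s: 6.75
tcp_pos: [0.5133, 0.022, 0.2983]
ee_rot: [[-0.1, -0.995, -0.006], [-0.995, 0.1, -0.002], [0.003, 0.006, -1.0]]
wrist_force: [-7.9, -1.5, 4.2]
gripper_width: 0.236
press [-0.03491306 -0.03007934] r 0.04608348808390312 wheel 0.5695685661974572 Fpress [-7.71114148 -2.29958205]
0.8 [ 0.69 -0.77] to-abs [ 0.77 -0.71]
1.0 [ 1.41 -1.3 ] to-abs [ 1.5  -1.24]
1.2 [ 2.23 -1.68] to-abs [ 2.32 -1.62]
1.4 [ 3.1  -1.89] to-abs [ 3.19 -1.82]
1.6 [ 4.   -1.91] to-abs [ 4.09 -1.85]
1.8 [ 4.89 -1.76] to-abs [ 4.98 -1.7 ]
2.0 [ 5.72 -1.44] to-abs [ 5.81 -1.38]
2.2 [ 6.48 -0.95] to-abs [ 6.57 -0.89]
2.4 [ 7.13 -0.33] to-abs [ 7.22 -0.27]
2.6 [7.64 0.41] to-abs [7.72 0.47]
2.8 [7.99 1.24] to-abs [8.08 1.3 ]
2.92 [8.12 1.76] to-abs [8.2  1.83]
```

```bash
python3 -m inch '[{"hand":1,"slide":[0.7,-0.75,0],"yaw":0},{"hand":1,"slide":[1.43,-1.28,0],"yaw":0},{"hand":1,"slide":[2.25,-1.66,0],"yaw":0},{"hand":1,"slide":[3.13,-1.87,0],"yaw":0},{"hand":1,"slide":[4.03,-1.9,0],"yaw":0},{"hand":1,"slide":[4.03,-1.9,0],"yaw":0}]';python3 arc.py 1.8 2 2.2 2.4 2.6 2.8 2.92
```

```text
time_s: 7.5
tcp_pos: [0.5561, 0.0027, 0.2984]
ee_rot: [[-0.1, -0.995, -0.0], [-0.995, 0.1, -0.002], [0.002, -0.0, -1.0]]
wrist_force: [1.0, -5.2, 0.4]
gripper_width: 0.238
press [ 0.00964886 -0.04495389] r 0.0459777408845103 wheel 1.6406349098064767 Fpress [ 1.50673615 -5.10200087]
1.8 [0.7  0.13] to-abs [0.69 0.23]
2.0 [1.54 0.46] to-abs [1.53 0.56]
2.2 [2.3  0.94] to-abs [2.29 1.04]
2.4 [2.94 1.57] to-abs [2.93 1.67]
2.6 [3.45 2.31] to-abs [3.44 2.41]
2.8 [3.8  3.14] to-abs [3.79 3.23]
2.92 [3.93 3.66] to-abs [3.92 3.76]
```

```bash
python3 -m inch '[{"hand":1,"slide":[0.7,0.13,0],"yaw":0},{"hand":1,"slide":[1.54,0.46,0],"yaw":0},{"hand":1,"slide":[2.3,0.94,0],"yaw":0},{"hand":1,"slide":[2.94,1.57,0],"yaw":0},{"hand":1,"slide":[3.45,2.31,0],"yaw":0},{"hand":1,"slide":[3.8,3.14,0],"yaw":0},{"hand":1,"slide":[3.92,3.6,0],"yaw":0},{"hand":1,"slide":[3.92,3.6,0],"yaw":0},{"hand":1,"slide":[3.92,3.6,0],"yaw":0}]';python3 arc.py 2.9
```

```text
time_s: 8.62
tcp_pos: [0.5947, 0.0403, 0.2984]
ee_rot: [[-0.1, -0.995, -0.0], [-0.995, 0.1, 0.001], [-0.001, 0.0, -1.0]]
wrist_force: [-2.3, -0.0, 3.3]
gripper_width: 0.237
press [ 0.04418403 -0.00367548] r 0.04433663926520698 wheel 2.917005399057435 Fpress [-2.30325312 -0.25149392]
2.9 [-0.01 -0.08] to-abs [ 0.05 -0.09]
```

The wheel is at about 2.92, roughly 6 mm short of the stop. I'll release it, go over the raised pawl and check with a picture.

```bash
python3 -m inch '[{"hand":0.4,"slide":[0,0,0],"yaw":0},{"hand":0.4,"slide":[0,0,0],"yaw":0},{"hand":0.4,"slide":[0,0,0],"yaw":0},{"hand":0.4,"slide":[0,0,4],"yaw":0},{"hand":0.4,"slide":[0,0,8.7],"yaw":0},{"hand":0.4,"slide":[-4,4.3,8.7],"yaw":0},{"hand":0.4,"slide":[-8,8.7,8.7],"yaw":0},{"hand":0.4,"slide":[-12,13.05,8.7],"yaw":0},{"hand":0.4,"slide":[-12,13.05,8.7],"yaw":0}]'
python3 - <<'E'
from lib import *
s=sense();w=capture("wrist");print(s["tcp_pos"])
v=np.load("v.npy");c=cam("wrist",s)
r=.092
for t in(2.85,2.93,3.0):
  A=np.pi/2+(t-3)   # yellow face direction
  P=press([[.072*np.cos(A),.072*np.sin(A),.204],[r*np.cos(A),r*np.sin(A),.204]],*v[:3]);print(t,np.round(proj(c,P),1).tolist())
  A=t-3;P=press([[.045*np.cos(A),.045*np.sin(A),.262]],*v[:3]);print("handle",np.round(proj(c,P),1).tolist())
l=2.0
P=press([[-.07+.045*np.cos(l),yy,.216+.045*np.sin(l)] for yy in(.088,.13)],*v[:3]);print("pin",proj(c,P))
cv2.imwrite("pics/wrist4.png",cv2.resize(w[:300,160:560],(800,600),interpolation=cv2.INTER_CUBIC))
E
```

```text
time_s: 9.75
tcp_pos: [0.473, 0.1727, 0.3859]
ee_rot: [[-0.094, -0.996, 0.001], [-0.996, 0.094, 0.002], [-0.002, -0.001, -1.0]]
wrist_force: [0.5, -0.9, 0.5]
gripper_width: 0.597
[0.47300272 0.17267658 0.38594138]
2.85 [[212.6, 155.9], [211.5, 176.2]]
handle [[122.1, 51.5]]
2.93 [[218.6, 156.6], [219.0, 177.0]]
handle [[122.5, 57.3]]
3.0 [[223.8, 156.8], [225.6, 177.3]]
handle [[123.2, 62.3]]
pin [[315.5009618  186.05333593]
 [315.22549898 234.72209076]]
```

View pics/wrist4.png

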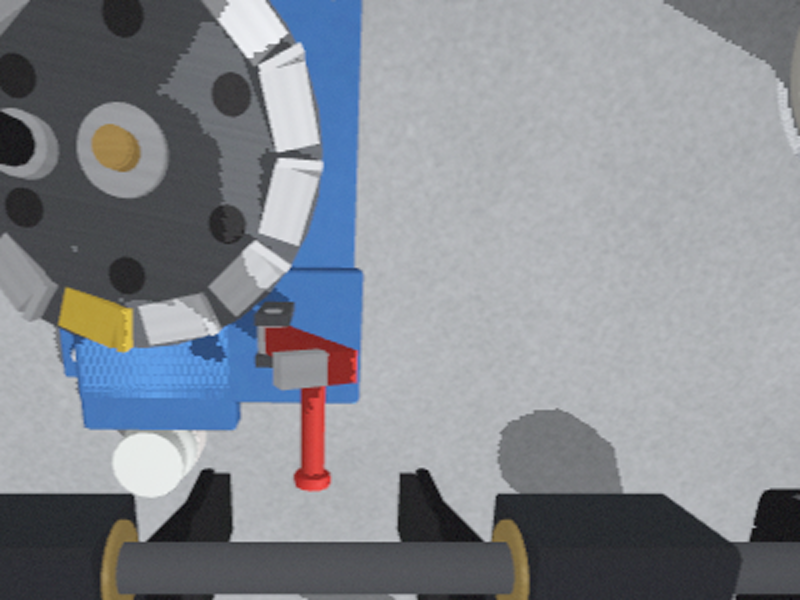

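The pawl is resting back, with its pin at full-frame (316,195–240). The top edge of the yellow face is at about (221,165), so the wheel is near 2.955, a gap of about 3.5 mm. As the pawl comes down, the toe's arc sweeps about 3 mm forward, so this is too tight. I'll re-grip the crank and ease the wheel about 3 mm the other way.

```bash
python3 -m inch '[{"hand":0.4,"slide":[4,-4.4,0],"yaw":0},{"hand":0.4,"slide":[8,-8.8,0],"yaw":0},{"hand":0.4,"slide":[12.15,-13.25,0],"yaw":0},{"hand":0.4,"slide":[12.15,-13.25,-4],"yaw":0},{"hand":0.4,"slide":[12.15,-13.25,-8.7],"yaw":0},{"hand":0.4,"slide":[12.15,-13.25,-8.7],"yaw":0},{"hand":1,"slide":[12.15,-13.25,-8.7],"yaw":0},{"hand":1,"slide":[12.15,-13.25,-8.7],"yaw":0},{"hand":1,"slide":[12.15,-13.25,-8.7],"yaw":0},{"hand":1,"slide":[12.15,-13.25,-8.7],"yaw":0}]'; python3 arc.py 2.88
python3 -m inch '[{"hand":1,"slide":[-0.03,-0.15,0],"yaw":0},{"hand":1,"slide":[-0.06,-0.3,0],"yaw":0},{"hand":1,"slide":[-0.06,-0.3,0],"yaw":0},{"hand":1,"slide":[-0.06,-0.3,0],"yaw":0}]'; python3 arc.py
```

```text
time_s: 11.05
tcp_pos: [0.5948, 0.0378, 0.2995]
ee_rot: [[-0.099, -0.995, -0.004], [-0.995, 0.099, -0.001], [0.001, 0.004, -1.0]]
wrist_force: [-6.9, 1.0, 7.6]
gripper_width: 0.235
press [ 0.04453334 -0.00612828] r 0.044953021544649543 wheel 2.8632479226071608 Fpress [-6.96424769  0.30079637]
2.88 [0.02 0.07] to-abs [0.02 0.07]
time_s: 11.55
tcp_pos: [0.5943, 0.0355, 0.2995]
ee_rot: [[-0.099, -0.995, -0.003], [-0.995, 0.099, 0.001], [-0.0, 0.003, -1.0]]
wrist_force: [-6.0, 3.1, 5.0]
gripper_width: 0.238
press [ 0.04429024 -0.00847406] r 0.04509362465764071 wheel 2.8109545474870696 Fpress [-6.31562226  2.45786513]
```

```bash
python3 -m inch '[{"hand":0.4,"slide":[0,0,0],"yaw":0},{"hand":0.4,"slide":[0,0,0],"yaw":0},{"hand":0.4,"slide":[0,0,0],"yaw":0},{"hand":0.4,"slide":[0,0,4],"yaw":0},{"hand":0.4,"slide":[0,0,8.6],"yaw":0},{"hand":0.4,"slide":[-4,4.5,8.6],"yaw":0},{"hand":0.4,"slide":[-8,9,8.6],"yaw":0},{"hand":0.4,"slide":[-12.1,13.6,8.6],"yaw":0},{"hand":0.4,"slide":[-12.1,13.6,5],"yaw":0},{"hand":0.4,"slide":[-12.1,13.6,0.9],"yaw":0}]'
python3 -m inch '[{"hand":0.4,"slide":[0,0,0],"yaw":0},{"hand":1,"slide":[0,0,0],"yaw":0},{"hand":1,"slide":[0,0,0],"yaw":0},{"hand":1,"slide":[0,0,0],"yaw":0},{"hand":1,"slide":[0,0,0],"yaw":0},{"hand":1,"slide":[0,0,0],"yaw":0}]'
python3 - <<'E'
import numpy as np
a=-.1016
for l in(1.8,1.6,1.4,1.2,1,.8,.6,.4,.2,.1):
  d=4.5*(np.cos(l)-np.cos(2));print(l,round(d*np.cos(a),2),round(d*np.sin(a),2),round(4.5*(np.sin(l)-np.sin(2)),2))
E
```

```text
time_s: 12.8
tcp_pos: [0.4747, 0.172, 0.3073]
ee_rot: [[-0.098, -0.995, 0.003], [-0.995, 0.098, 0.002], [-0.002, -0.003, -1.0]]
wrist_force: [0.3, 1.0, -0.5]
gripper_width: 0.599
time_s: 13.55
tcp_pos: [0.4748, 0.1709, 0.3075]
ee_rot: [[-0.1, -0.995, 0.0], [-0.995, 0.1, 0.0], [-0.0, -0.0, -1.0]]
wrist_force: [-0.8, -0.1, 0.4]
gripper_width: 0.117
1.8 0.85 -0.09 0.29
1.6 1.73 -0.18 0.41
1.4 2.62 -0.27 0.34
1.2 3.49 -0.36 0.1
1 4.28 -0.44 -0.31
0.8 4.98 -0.51 -0.86
0.6 5.56 -0.57 -1.55
0.4 5.99 -0.61 -2.34
0.2 6.25 -0.64 -3.2
0.1 6.32 -0.64 -3.64
```

```bash
python3 -m inch '[{"hand":1,"slide":[0.85,-0.09,0.29],"yaw":0},{"hand":1,"slide":[1.73,-0.18,0.41],"yaw":0},{"hand":1,"slide":[2.62,-0.27,0.34],"yaw":0},{"hand":1,"slide":[3.49,-0.36,0.1],"yaw":0},{"hand":1,"slide":[3.49,-0.36,0.1],"yaw":0}]'
python3 -m inch '[{"hand":1,"slide":[0.79,-0.08,-0.41],"yaw":0},{"hand":1,"slide":[1.49,-0.15,-0.96],"yaw":0},{"hand":1,"slide":[2.07,-0.21,-1.65],"yaw":0},{"hand":1,"slide":[2.4,-0.25,-2.3],"yaw":0},{"hand":1,"slide":[2.4,-0.25,-2.3],"yaw":0}]'
```

```text
time_s: 14.18
tcp_pos: [0.5102, 0.1669, 0.3083]
ee_rot: [[-0.1, -0.995, -0.0], [-0.995, 0.1, -0.001], [0.001, 0.0, -1.0]]
wrist_force: [-2.1, -1.9, 3.3]
gripper_width: 0.104
time_s: 14.8
tcp_pos: [0.5338, 0.1644, 0.284]
ee_rot: [[-0.1, -0.995, -0.002], [-0.995, 0.1, -0.001], [0.001, 0.001, -1.0]]
wrist_force: [-3.2, -3.2, -0.7]
gripper_width: 0.1
```

```bash
python3 -m inch '[{"hand":1,"slide":[0.18,-0.02,-0.5],"yaw":0},{"hand":1,"slide":[0.27,-0.03,-1.0],"yaw":0},{"hand":1,"slide":[0.31,-0.03,-1.3],"yaw":0},{"hand":1,"slide":[0.31,-0.03,-1.3],"yaw":0}]'
python3 -m inch '[{"hand":0.5,"slide":[0,0,0],"yaw":0},{"hand":0.5,"slide":[0,0,0],"yaw":0},{"hand":0.5,"slide":[0,0,0],"yaw":0},{"hand":0.5,"slide":[0,0,4],"yaw":0},{"hand":0.5,"slide":[0,0,10],"yaw":0},{"hand":0.5,"slide":[0,0,10],"yaw":0}]'
python3 - <<'E'
from lib import *
s=sense();w=capture("wrist");b=capture("side");np.save("w5.npy",w)
v=np.load("v.npy");c=cam("wrist",s);print(s["tcp_pos"])
for l in(0,.1,.2):
  P=press([[-.07+.045*np.cos(l),yy,.216+.045*np.sin(l)] for yy in(.088,.13)]+[[-.07+.07*np.cos(l),.082,.222+.07*np.sin(l)]],*v[:3]);print(l,np.round(proj(c,P),1).tolist(),np.round(proj(cam("side"),P[1:2])*1,1))
cv2.imwrite("pics/mix5.png",np.vstack([cv2.resize(w[80:260,180:460],(800,514),interpolation=cv2.INTER_CUBIC)]))
cv2.imwrite("pics/side5.png",cv2.resize(b[160:240,250:350],(800,600),interpolation=cv2.INTER_CUBIC))
E
```

```text
time_s: 15.3
tcp_pos: [0.5368, 0.1641, 0.2723]
ee_rot: [[-0.1, -0.995, -0.0], [-0.995, 0.1, -0.001], [0.001, 0.0, -1.0]]
wrist_force: [-2.7, -4.3, 2.1]
gripper_width: 0.101
time_s: 16.05
tcp_pos: [0.5389, 0.1655, 0.3783]
ee_rot: [[-0.099, -0.995, 0.012], [-0.995, 0.099, 0.006], [-0.007, -0.012, -1.0]]
wrist_force: [0.9, 0.4, -0.3]
gripper_width: 0.497
[0.53889091 0.16547475 0.37833907]
0 [[320.3, 177.5], [320.0, 220.8], [292.1, 172.1]] [[286.  211.5]]
0.1 [[320.5, 178.5], [320.2, 222.4], [291.7, 173.6]] [[286.  210.5]]
0.2 [[321.3, 179.6], [321.0, 224.1], [292.2, 175.1]] [[286.1 209.5]]
```

View pics/mix5.png

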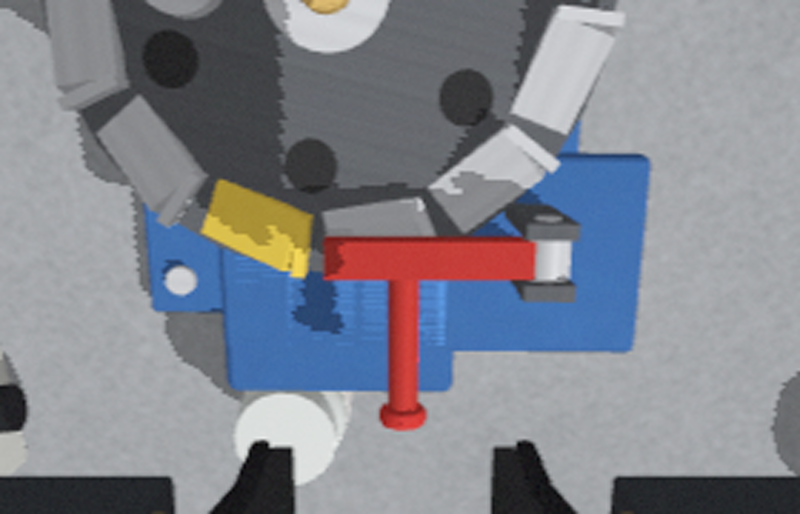

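The pawl is down: its bar tip is at crop (325,258), and the yellow upright face at (308,255) stands just short of it. Next I'll turn the jaws across (along the press y), take the crank and turn it gently on.

```bash
python3 -m inch '[{"hand":0.4,"slide":[1,-2,0],"yaw":-0.17},{"hand":0.4,"slide":[2,-4,0],"yaw":-0.35},{"hand":0.4,"slide":[3,-6,0],"yaw":-0.52},{"hand":0.4,"slide":[4,-8,0],"yaw":-0.7},{"hand":0.4,"slide":[5,-10,0],"yaw":-0.87},{"hand":0.4,"slide":[5.5,-12,0],"yaw":-1.05},{"hand":0.4,"slide":[5.5,-13.2,0],"yaw":-1.22},{"hand":0.4,"slide":[5.5,-13.2,0],"yaw":-1.4},{"hand":0.4,"slide":[5.5,-13.2,0],"yaw":-1.57},{"hand":0.4,"slide":[5.5,-13.2,0],"yaw":-1.57}]'
```

```text
time_s: 17.4
tcp_pos: [0.5917, 0.0326, 0.3706]
ee_rot: [[-0.995, 0.097, -0.003], [0.097, 0.995, -0.001], [0.003, -0.001, -1.0]]
wrist_force: [-0.0, 0.2, -0.0]
gripper_width: 0.602
```

```bash
python3 -m inch '[{"hand":0.4,"slide":[0.25,0.1,-3.5],"yaw":0},{"hand":0.4,"slide":[0.25,0.1,-7.2],"yaw":0},{"hand":0.4,"slide":[0.25,0.1,-7.2],"yaw":0},{"hand":1,"slide":[0.25,0.1,-7.2],"yaw":0},{"hand":1,"slide":[0.25,0.1,-7.2],"yaw":0},{"hand":1,"slide":[0.25,0.1,-7.2],"yaw":0},{"hand":1,"slide":[0.25,0.1,-7.2],"yaw":0},{"hand":1,"slide":[0.25,0.1,-7.2],"yaw":0}]'; python3 arc.py 2.9 2.95 3 3.05
```

```text
time_s: 18.4
tcp_pos: [0.5951, 0.0343, 0.3015]
ee_rot: [[-0.995, 0.098, 0.003], [0.098, 0.995, 0.002], [-0.003, 0.002, -1.0]]
wrist_force: [-0.1, 4.3, 4.1]
gripper_width: 0.238
press [ 0.04517181 -0.00955884] r 0.04617211000678003 wheel 2.79146566701068 Fpress [-0.51685847  4.24082382]
2.9 [0.12 0.47] to-abs [0.01 0.51]
2.95 [0.16 0.69] to-abs [0.05 0.73]
3.0 [0.19 0.92] to-abs [0.08 0.95]
3.05 [0.21 1.14] to-abs [0.1  1.18]
```

```bash
python3 -m inch '[{"hand":1,"slide":[0.05,0.2,0],"yaw":0},{"hand":1,"slide":[0.1,0.4,0],"yaw":0},{"hand":1,"slide":[0.1,0.4,0],"yaw":0},{"hand":1,"slide":[0.1,0.4,0],"yaw":0}]'; python3 arc.py;  python3 -m inch '[{"hand":1,"slide":[0.02,0.1,0],"yaw":0},{"hand":1,"slide":[0.03,0.15,0],"yaw":0},{"hand":1,"slide":[0.03,0.15,0],"yaw":0},{"hand":1,"slide":[0.03,0.15,0],"yaw":0}]'; python3 arc.py
```

```text
time_s: 18.9
tcp_pos: [0.5956, 0.0363, 0.3015]
ee_rot: [[-0.995, 0.099, 0.001], [0.099, 0.995, -0.002], [-0.001, -0.002, -1.0]]
wrist_force: [0.1, -2.7, 6.4]
gripper_width: 0.234
press [ 0.04550481 -0.00747519] r 0.0461147058934012 wheel 2.8371817327331925 Fpress [ 0.41571839 -2.69735318]
time_s: 19.4
tcp_pos: [0.5959, 0.0376, 0.3015]
ee_rot: [[-0.995, 0.099, 0.001], [0.099, 0.995, -0.003], [-0.001, -0.002, -1.0]]
wrist_force: [-0.7, -2.9, 6.4]
gripper_width: 0.239
press [ 0.04566436 -0.00620993] r 0.04608467175223879 wheel 2.8648383881723465 Fpress [-0.45148231 -2.93262882]
```

```bash
for i in 1; do :; done; python3 -m inch '[{"hand":1,"slide":[0.01,0.1,0],"yaw":0},{"hand":1,"slide":[0.02,0.2,0],"yaw":0},{"hand":1,"slide":[0.02,0.2,0],"yaw":0},{"hand":1,"slide":[0.02,0.2,0],"yaw":0}]'; python3 arc.py;  python3 -m inch '[{"hand":1,"slide":[0.01,0.1,0],"yaw":0},{"hand":1,"slide":[0.02,0.15,0],"yaw":0},{"hand":1,"slide":[0.02,0.15,0],"yaw":0},{"hand":1,"slide":[0.02,0.15,0],"yaw":0}]'; python3 arc.py
```

```text
time_s: 19.9
tcp_pos: [0.5962, 0.0396, 0.3015]
ee_rot: [[-0.995, 0.099, 0.001], [0.099, 0.995, -0.002], [-0.002, -0.002, -1.0]]
wrist_force: [-0.2, -4.0, 5.3]
gripper_width: 0.235
press [ 0.04580784 -0.00414127] r 0.045994650668881046 wheel 2.9098398931346217 Fpress [ 0.1830453  -4.01482052]
time_s: 20.4
tcp_pos: [0.5965, 0.0411, 0.3015]
ee_rot: [[-0.995, 0.099, 0.001], [0.099, 0.995, -0.002], [-0.002, -0.002, -1.0]]
wrist_force: [-0.1, -2.7, 5.2]
gripper_width: 0.24
press [ 0.04586689 -0.00266197] r 0.045944070161448546 wheel 2.942028262293969 Fpress [ 0.16583598 -2.68194903]
```

```bash
python3 -m inch '[{"hand":1,"slide":[0.01,0.08,0],"yaw":0},{"hand":1,"slide":[0.01,0.15,0],"yaw":0},{"hand":1,"slide":[0.01,0.15,0],"yaw":0},{"hand":1,"slide":[0.01,0.15,0],"yaw":0}]'; python3 arc.py;  python3 -m inch '[{"hand":1,"slide":[0,0.08,0],"yaw":0},{"hand":1,"slide":[0,0.1,0],"yaw":0},{"hand":1,"slide":[0,0.1,0],"yaw":0},{"hand":1,"slide":[0,0.1,0],"yaw":0}]'; python3 arc.py
```

```text
time_s: 20.9
tcp_pos: [0.5966, 0.0424, 0.3015]
ee_rot: [[-0.995, 0.099, 0.002], [0.099, 0.995, -0.003], [-0.002, -0.003, -1.0]]
wrist_force: [0.4, -5.0, 5.4]
gripper_width: 0.237
press [ 0.04589752 -0.00132395] r 0.045916616014502656 wheel 2.971162169673406 Fpress [ 0.87610396 -4.94741913]
time_s: 21.4
tcp_pos: [0.5966, 0.0426, 0.3015]
ee_rot: [[-0.995, 0.1, 0.001], [0.1, 0.995, -0.004], [-0.002, -0.004, -1.0]]
wrist_force: [2.2, -7.1, 5.3]
gripper_width: 0.234
press [ 0.0458729  -0.00112655] r 0.04588672898408454 wheel 2.975446953913637 Fpress [ 2.90820527 -6.87279058]
```

The hard stop is felt at about 2.975 by my frame. I'll build up to 10–20 N gently.

```bash
python3 -m inch '[{"hand":1,"slide":[-0.01,0.1,0],"yaw":0},{"hand":1,"slide":[-0.02,0.2,0],"yaw":0},{"hand":1,"slide":[-0.02,0.2,0],"yaw":0},{"hand":1,"slide":[-0.02,0.2,0],"yaw":0}]'; python3 arc.py
```

```text
time_s: 21.9
tcp_pos: [0.5966, 0.043, 0.3015]
ee_rot: [[-0.995, 0.1, 0.001], [0.1, 0.995, -0.007], [-0.002, -0.007, -1.0]]
wrist_force: [2.0, -10.9, 4.3]
gripper_width: 0.238
press [ 0.04580325 -0.00078066] r 0.045809898724924206 wheel 2.982957879398995 Fpress [  3.13648488 -10.61073784]
```

```bash
python3 -m inch '[{"hand":1,"slide":[-0.01,0.1,0],"yaw":0},{"hand":1,"slide":[-0.02,0.2,0],"yaw":0},{"hand":1,"slide":[-0.02,0.2,0],"yaw":0},{"hand":1,"slide":[-0.02,0.2,0],"yaw":0},{"hand":1,"slide":[-0.02,0.2,0],"yaw":0}]'; python3 arc.py
```

```text
time_s: 22.52
tcp_pos: [0.5965, 0.0434, 0.3015]
ee_rot: [[-0.995, 0.101, 0.001], [0.101, 0.995, -0.01], [-0.002, -0.01, -1.0]]
wrist_force: [3.9, -16.5, 2.2]
gripper_width: 0.235
press [ 0.0457283  -0.00036605] r 0.04572976938951346 wheel 2.991995310276006 Fpress [  5.60522599 -16.0363595 ]
```

It is bearing firmly at about 16 N. I'll let go and retreat.

```bash
python3 -m inch '[{"hand":0.4,"slide":[-0.02,0,0],"yaw":0},{"hand":0.4,"slide":[-0.02,0,0],"yaw":0},{"hand":0.4,"slide":[-0.02,0,0],"yaw":0},{"hand":0.4,"slide":[-0.02,0,0],"yaw":0},{"hand":0.4,"slide":[0,0,4],"yaw":0},{"hand":0.4,"slide":[0,0,10],"yaw":0},{"hand":0.4,"slide":[4,6,14],"yaw":0},{"hand":0.4,"slide":[7,6,16],"yaw":0},{"hand":0.4,"slide":[7,6,16],"yaw":0},{"hand":0.4,"slide":[7,6,16],"yaw":0}]'
python3 - <<'E'
from lib import *
s=sense();w=capture("wrist");a=capture("scene")
v=np.load("v.npy");c=cam("wrist",s);print(s["tcp_pos"])
P=press([[0,.082,.204],[0,0,.213],[.045,0,.262]],*v[:3]);print(proj(c,P))
cv2.imwrite("pics/w6.png",np.hstack([cv2.resize(a[160:310,270:430],(400,375)),cv2.resize(w,(400,250))[:]if 0 else cv2.resize(w,(600,375))])[:, :800])
m=w
cv2.imwrite("pics/final_w.png",cv2.resize(w,(800,500),interpolation=cv2.INTER_CUBIC))
E
```

```text
time_s: 23.78
tcp_pos: [0.6654, 0.1093, 0.4587]
ee_rot: [[-0.995, 0.099, -0.003], [0.099, 0.995, -0.001], [0.003, -0.001, -1.0]]
wrist_force: [0.6, 0.2, -0.1]
gripper_width: 0.599
[0.66544054 0.10929869 0.45874067]
[[325.9694228   94.618638  ]
 [252.85754232  93.67118454]
 [244.8516967  137.38211475]]
```

View pics/final_w.png

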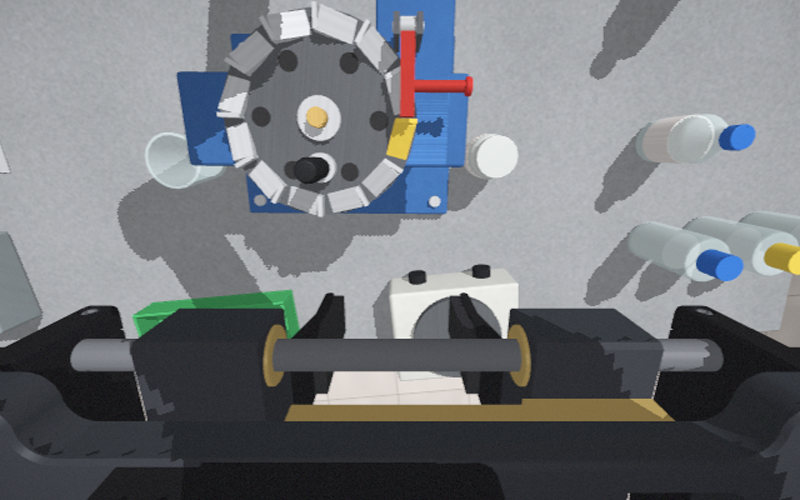

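The picture shows the pawl down, with its tip at (408,116) directly against the yellow tooth's face at (405,118). The handle is along press +x at (310,168), the beaker and jar are standing as before, and the gripper is clear.

```bash
python3 -c "
from station import *
print(finish_job())"
```

```text
the job is handed in; nothing more can be done
None
```

The press is slackened and the pawl now holds the wheel on the yellow tooth. The job was handed in at about 24 s of the 72 s allowed.

- **Pawl back:** I lifted the pawl over by its pin to about 1.9 rad and let go. A picture confirmed it had gone back onto its stop, clear of the wheel.
- **Winding:** I wound the wheel backwards by the crank. The first stop was a little too close for the toe to swing down in front of the yellow tooth. I eased it forward again by about 3 mm at the handle while the pawl was still raised.
- **Setting the tooth:** I lowered the pawl just ahead of the yellow face, and a picture confirmed the gap. Then I turned the wheel on gently with a running friction of about 3 N. A hard stop came, and I loaded it to about 16 N at the handle before letting go.

**Last checks:** The final picture showed the pawl down with its tip against the yellow face and the crank along the press +x side. The beaker and white jar stood as before, and the wrist force was back to about zero.

**What disagreed or was not checked:**
- My frame put the stop at 2.975 to 2.99 rad rather than 3.00, which is within my measuring error.
- The wheel angle read from the crank differed by about 0.03 to 0.09 rad from the picture-based estimates before the tooth seated.
- I did not check the mould under the press with a close-up; nothing touched the press base.

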